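Tuck the tag plate under the cover flap at the teal-capped vial

ROBOT

A 7-joint arm with a two-finger parallel gripper is mounted at the origin on a cart in front of the work surface, level with it; the furniture and walls round the work are solid. World frame = base frame: x ahead of the robot, y to its left, z up, the work surface at z = 0. Lengths are in mm, angles in rad, forces in N, time in s.
With the tool pointing down it reaches from about 400 to 875 mm from the base axis. Payload 6.5 kg.
Tool frame: the origin (TCP) lies at the very end of the fingers, on their centre line; the grasp point (between the pads) lies 19 mm behind it; z points along the fingers, y is the direction in which the jaws open and shut (so a half turn about z gives the same grasp; the last joint's range is limited). The gripper opens to 85 mm and grips with 20 to 120 N. Pads are 22 mm wide; open, the fingers measure 114 mm over their backs; the gripper's body (76 mm by 85 mm) begins 54 mm behind the grasp point. The pads swing forward as they close: fully open they stand 13 mm farther back than shut.
Start: joints at [-1.412, 0.536, -0.004, 1.538, 0.003, 1.067, -0.071], TCP at [144.888, 633.638, 231.29] pointing down, gripper open.
Joint ranges: [-2.7, 2.7], [-0.37, 2.16], [-1.27, 1.26], [0.24, 2.4], [-1.31, 4.45], [0.19, 1.91], [-2.76, 2.76]. Speed limits (rad/s): [2.39, 2.39, 3.14, 3.14, 3.14, 3.14, 3.14].

INTERFACE

Orientations are given as [roll, pitch, yaw] about the fixed x, y, z axes, in that order (R = Rz(yaw) Ry(pitch) Rx(roll)).
In Python, from cell import manip gives the robot as it stands. The module is installed in compiled form; this text tells all that it offers.
- The arm moves only by the tool play_rows, never from a script. Its argument "series" is a list of rows, each an object with "slide": the shift along the tool's x, y, z in mm, a list of three; "delta_rot": the turn, a rotation vector about the tool's x, y, z in rad, a list of three; "hand": the opening, from 0 (shut) to 1 (fully open). A call has exactly 10 rows; each row is the pose to reach, as a shift and turn from the pose commanded when the call began, along the tool's axes at that moment; what a row does not reach only later rows make up. A row lasts 1/8 s, in which the tool goes at most 62.5 mm and 10.7 degrees, less where a joint would pass 70% of its speed; a pose out of reach is approached as far as the arm can. A call with a gripper value outside its range is refused whole. The fingers move at their own pace and stop on an object; the grip force is fixed at half the most. Time passes only in rows, so rows that repeat a pose let the fingers close, or fill a call up. It gives the time, the measured TCP pose, the force and the opening at its end, in the units of the state.
- manip.observe(): the state, without advancing time (a new reading comes with each control period).
- manip.camera(name): name is "scene" or "top" or "wrist"; returns the picture (384x512x3 uint8, red, green, blue); there is no depth.
- manip.camera_info(name): a dict with "fx", "fy", "cx", "cy" (pixels), "k1" (the pictures are not rectified: a ray, as slopes to the right and down, at radius r is drawn at 1 + k1 r^2 times it, then the intrinsics apply), "world_from_camera" (4x4, takes a point from camera to world coordinates); the wrist camera has in their place "tool_from_camera" (4x4, takes a point from camera to tool coordinates, whose origin is the TCP and whose axes are the flange's). Camera axes: x right, y down, z forward; pixel columns grow to the right and rows downward; lengths in mm; the calibration is good to about 2 mm. A picture is of the moment at which its call begins: read the wrist's pose just before it. camera_info takes no time and is no camera call.
- manip.sign_off(): hands the job in, once; it reports no verdict.
The state is a dict: "clock": time; "q": joint angles; "qvel": joint speeds; "joint_efforts": joint torques, N m; "tcp_pos": TCP position; "eef_rot": TCP orientation; "wrist_force": force on the tool from outside, world axes, zero at the start; "wrist_torque": the same for the moment, N m; "finger_gap": opening from 0.0 (shut) to 1.0 (fully open).
Only numpy, scipy, OpenCV 4.12 (cv2) and the standard library are available. Lean on these libraries where they do the work, as an engineer would, in place of code of your own. Each camera call takes 0.05 s, during which the arm holds its last target.

TASK

On the white two-station vial stand, find the station where the teal-capped vial stands and take the blue tag plate to it. Slide the plate's plain front edge under that station's aluminium cover flap without lifting either flap, until it is fully home against the stop, leaving the vials, the blue-capped bottle and the tape roll where they are. Finish while still holding the plate pressed flat on its dark bed with about 10 N (as for an adhesive backing to take): do not let go at the end.

Things in the scene. Friction and masses are not known exactly. Their poses are not given: they have to be found in the camera images.
- tag_rib (a point): Centre of the loose blue tag plate's upright finger rib: 8 mm thick (y), 36 mm long (x), 26 mm tall, its top 30 mm above the plate's underside. This point is 17 mm above the underside, 67 mm behind the front edge. Grip the rib across y from above; 22 mm of plate lie free on either side of it, where fingertips can press. x points to the front edge, z up.
- tag_lead (a point): Middle of the tag plate's front edge, at its underside; x points out of the plate (forward), z up.
- tag: The blue tag plate (about 60 g), 90 mm long (x), 52 mm wide (y), 4 mm thick; origin at the middle of its underside; x points to the plain front edge (white patch near it) that goes under the flap; the rib stands on the rear half. At the start it lies flat on the worktop.
- stand: White fixed vial stand, 190 mm (x) x 220 mm (y) x 9 mm base, origin under its centre; x is the push-in direction, y its left. Two like bays at y = +55 mm (left) and -55 mm (right), each with a dark bed (top 12 mm above the stand's underside), an aluminium flap over the bed's far part, and a vial collar behind.
- bay_left (a point): Left bay: middle of the stop's face, at the height of the bed's top. x is the push-in direction, z up. A tag fully home has its tag_lead point here, about 45 mm under the flap, and its rib in the open 67 mm in front of here. Under the flap the bay is 64 mm wide between cheeks that begin 42 mm in front of the stop.
- bay_right (a point): Right bay: the same point, axes and sizes as for the left bay.
- bed_left: Dark bed of the left bay, fixed to the stand, 62 mm wide, from 112 mm in front of the stop up to the stop, flat and level; origin and axes are those of the stand.
- bed_right: Dark bed of the right bay, fixed to the stand; origin and axes are those of the stand.
- flap_left (a joint): Hinge of the left aluminium cover flap (60 g, green patch, held down only by its weight), rad: 0 lying shut, grows as the front lip is lifted. Shut, its flat underside is 7 mm above the bed; its lip is turned up, the lip's tip about 48 mm in front of the stop and 13 mm above the bed; hinge 13 mm behind the stop.
- flap_right (a joint): Hinge of the right cover flap, the same.
- station_left (a point): Centre of the left vial collar on the stand, 40 mm behind the left bay's stop.
- station_right (a point): Centre of the right vial collar, 40 mm behind the right bay's stop.
- vial_teal: Glass vial with teal cap, 27 mm across, 60 mm tall, origin at the centre of its underside; stands in one of the two collars, which differs from start to start, and so tells which bay is to be used.
- vial_white: Glass vial with white cap, same size, in the other collar.
- bottle: Bystander: white bottle with blue cap, 51 mm across, 96 mm tall, origin at the centre of its underside.
- tape_roll: Bystander: green tape roll lying flat, 68 mm across, 19 mm tall, origin at the centre of its underside.
Not all that is in view belongs to the job. There is more than one size of the tag; the job needs the larger. Leave any pink look-alike of the vial_teal alone.

How it is judged (in metres and radians):
On the way, in this order (a step that is already met when the one before it is completed fails the run):
1. the tag plate is picked up off the worktop (height (world z) of tag_rib above 0.042 m), for 0.1 s.
2. the tag's front edge is under the flap at the teal-capped vial, home against the stop (((horizontal distance between vial_teal and station_left below 0.03 m and x of tag_lead in the frame of bay_left between -0.007 and 0.004 m and y of tag_lead in the frame of bay_left between -0.012 and 0.012 m and z of tag_lead in the frame of bay_left between -0.003 and 0.003 m and angle between the x axis of tag_lead and the x axis of bay_left, either way round below 0.12 rad) or (horizontal distance between vial_teal and station_right below 0.03 m and x of tag_lead in the frame of bay_right between -0.007 and 0.004 m and y of tag_lead in the frame of bay_right between -0.012 and 0.012 m and z of tag_lead in the frame of bay_right between -0.003 and 0.003 m and angle between the x axis of tag_lead and the x axis of bay_right, either way round below 0.12 rad))), for 0.1 s.
At the end, for the whole second after the job is handed in: Front edge under the flap at the teal-capped vial: within 7 mm of the stop, 12 mm of the bay's middle, 0.12 rad of its direction; plate flat (edge within 3 mm of bed, tilt under 0.05 rad), at rest, fingers on it, bearing on the bed with over 4 N; both flaps under 0.06 rad ((((horizontal distance between vial_teal and station_left below 0.03 m and x of tag_lead in the frame of bay_left between -0.007 and 0.004 m and y of tag_lead in the frame of bay_left between -0.012 and 0.012 m and z of tag_lead in the frame of bay_left between -0.003 and 0.003 m and angle between the x axis of tag_lead and the x axis of bay_left, either way round below 0.12 rad) and contact force between tag and bed_left above 4 N) or ((horizontal distance between vial_teal and station_right below 0.03 m and x of tag_lead in the frame of bay_right between -0.007 and 0.004 m and y of tag_lead in the frame of bay_right between -0.012 and 0.012 m and z of tag_lead in the frame of bay_right between -0.003 and 0.003 m and angle between the x axis of tag_lead and the x axis of bay_right, either way round below 0.12 rad) and contact force between tag and bed_right above 4 N)) and contact force between the fingers and tag above 2 N and angle between tag's own z axis and vertical below 0.05 rad and linear speed of tag below 0.02 m/s and value of joint each of flap_left, flap_right below 0.06 rad); the arm keeps its last pose, push and grip.
It fails at once if a cover flap is lifted by more than 0.12 rad (about 7 mm at its lip) (value of joint any of flap_left, flap_right above 0.12 rad).
It fails at once if a vial is moved by more than 15 mm (distance of any of vial_teal, vial_white from where it was at the start of the episode above 0.015 m).
It fails at once if the bottle or the tape roll is moved by more than 20 mm (distance of any of bottle, tape_roll from where it was at the start of the episode above 0.02 m).
It also fails if it takes over 45 s, if anything falls off the work surface, if the arm or the gripper's body presses on something with over 40 N, if the wrist force passes 120 N, or if a joint passes its speed limit or range.

## Working session

There is one attempt and no reset: what is moved stays moved. The work goes in short steps, Python scripts to look and compute and a tool call to move; the robot and the scene stay as the last step left them, time stands still between calls to the robot, and variables do not carry over. Pictures are saved under pics/ and viewed, and the job is handed in when it is done.

Besides the shell and the picture viewer there is one more tool, called by a JSON object that holds its "api" and its "payload". play_rows: Moves the arm, as the interface text tells. Its arguments: {"type":"object","properties":{"series":{"type":"array"}},"required":["series"]}

```bash
mkdir -p pics
python3 - <<'E'
from cell import manip
import cv2,numpy as np
print(manip.observe())
for n in("scene","top","wrist"):
    i=manip.camera_info(n);print(n,{k:(np.round(v,3).tolist()) for k,v in i.items()})
for n in("scene","top"):
    cv2.imwrite(f"pics/{n}0.png",cv2.resize(manip.camera(n)[:,:,::-1],(800,600),interpolation=cv2.INTER_CUBIC))
E
```

```text
{'clock': 0.0, 'q': array([-1.41221045,  0.53719903, -0.00445627,  1.53888644,  0.00261183,
        1.06730175, -0.07121297]), 'qvel': array([ 0.00018836, -0.00021032, -0.00093138, -0.00078065, -0.00036045,
       -0.00238552, -0.00068655]), 'joint_efforts': array([-2.11384804e-04, -5.83415437e+01,  1.04807060e+00, -2.59099889e+01,
        1.21983635e-02,  1.00094444e-02,  1.27149977e-05]), 'tcp_pos': array([144.75121983, 633.0153336 , 230.38644656]), 'eef_rot': array([-3.13980878e+00,  1.32299621e-04,  2.91688679e+00]), 'wrist_force': array([ 0.9324024 , -0.26298633, -0.3256438 ]), 'wrist_torque': array([-0.03159623,  0.01892525,  0.06222118]), 'finger_gap': 0.9981564591646372}
scene {'fx': 464.894, 'fy': 464.894, 'cx': 245.419, 'cy': 193.438, 'k1': -0.035, 'world_from_camera': [[0.863, -0.355, 0.36, 67.779], [-0.505, -0.591, 0.629, -877.734], [-0.011, -0.725, -0.689, 1107.613], [0.0, 0.0, 0.0, 1.0]]}
top {'fx': 401.211, 'fy': 401.211, 'cx': 250.201, 'cy': 187.467, 'k1': -0.117, 'world_from_camera': [[0.008, -0.98, 0.197, 365.66], [-1.0, -0.007, 0.009, 79.368], [-0.007, -0.197, -0.98, 1217.139], [0.0, 0.0, 0.0, 1.0]]}
wrist {'fx': 295.937, 'fy': 295.937, 'cx': 251.524, 'cy': 192.489, 'k1': -0.072, 'tool_from_camera': [[0.001, -0.945, -0.328, 85.242], [1.0, 0.001, 0.0, -0.868], [0.0, -0.328, 0.945, -141.749], [0.0, 0.0, 0.0, 1.0]]}
```

View pics/scene0.png

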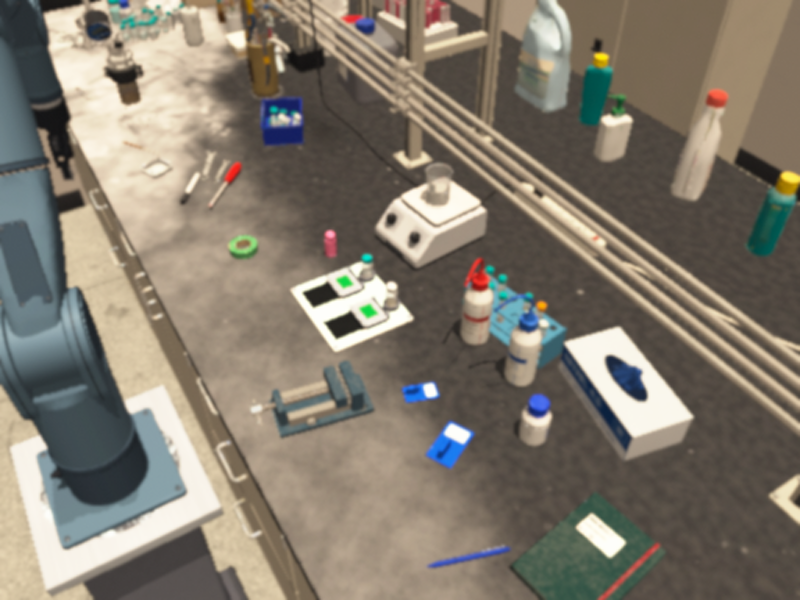

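View pics/top0.png

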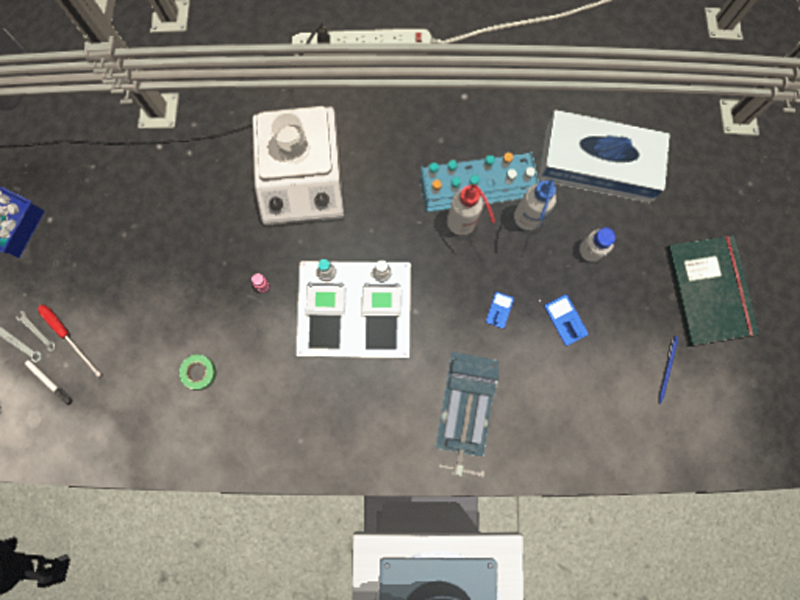

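Both views show the teal vial in the left collar, at top (325,268), and the white one at (381,268). There are two blue tags: a small one at top (500,310) and a large one at (566,320), each with a white patch towards the back of the table. The pink look-alike is at (260,282), the tape roll at (197,372) and the bottle at (598,243). I choose the tag at (566,320) and check it in a crop.

```bash
cat > h.py <<'E'
from cell import manip
import cv2,numpy as np
def ray(i,uv):
    K=np.array([[i['fx'],0,i['cx']],[0,i['fy'],i['cy']],[0,0,1.]])
    p=cv2.undistortPoints(np.array(uv,float).reshape(-1,1,2),K,np.array([i['k1'],0,0,0,0.])).reshape(-1,2)
    return np.c_[p,np.ones(len(p))]
def pix2w(i,uv,z,T=None):
    T=np.array(i['world_from_camera']) if T is None else T
    d=ray(i,uv)@T[:3,:3].T; o=T[:3,3]
    return o+d*((z-o[2])/d[:,2])[:,None]
def proj(i,P,T=None):
    T=np.array(i['world_from_camera']) if T is None else T
    c=(np.atleast_2d(P)-T[:3,3])@T[:3,:3]
    s=c[:,:2]/c[:,2:]; r2=(s**2).sum(1,keepdims=True); s=s*(1+i['k1']*r2)
    return s*[i['fx'],i['fy']]+[i['cx'],i['cy']]
def wristT(o):
    from scipy.spatial.transform import Rotation as R
    T=np.eye(4);T[:3,:3]=R.from_euler('xyz',o['eef_rot']).as_matrix();T[:3,3]=o['tcp_pos']
    return T@np.array(manip.camera_info('wrist')['tool_from_camera'])
E
python3 - <<'E'
from h import *
im=manip.camera("top")[:,:,::-1]; cv2.imwrite("pics/top_raw.png",im)
# crops x from orig
a=cv2.resize(im[180:230,300:400],(800,400),interpolation=cv2.INTER_CUBIC)
cv2.imwrite("pics/c_tag.png",a)
b=cv2.resize(im[160:235,180:280],(800,600),interpolation=cv2.INTER_CUBIC)
cv2.imwrite("pics/c_stand.png",b)
E
```

```text
(no output)
```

View pics/c_tag.png

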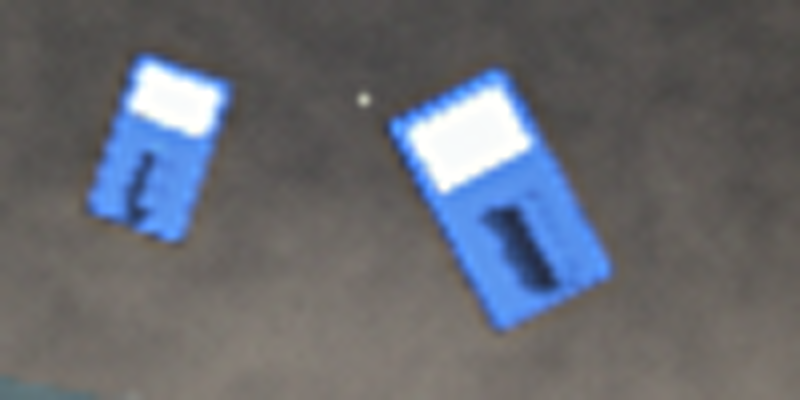

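View pics/c_stand.png

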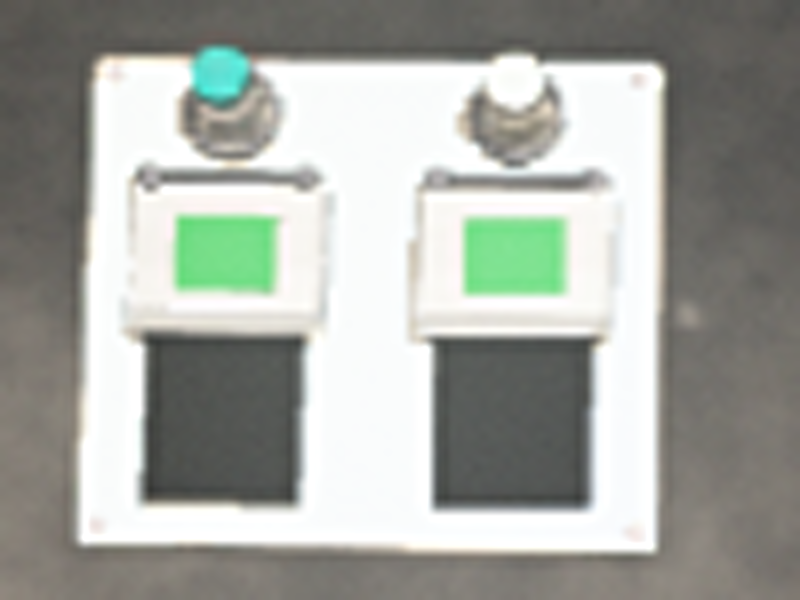

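The crop confirms the choice: the right-hand tag is clearly the larger. Its front corners are at crop (390,122) and (503,70), with the rib in the rear half. The stand is nearly aligned with world x.

Run:
```python
from h import *
i=manip.camera_info("top")
f=lambda c,s,o:(np.array(c)+.5)/s-.5+np.array(o)
t=pix2w(i,f([(390,122),(503,70),(612,270),(500,328)],8,(300,180)),4)
print(np.round(t,1)); 
fr=(t[0]+t[1])/2;re=(t[2]+t[3])/2;d=fr-re
print('len',np.linalg.norm(d),'w',np.linalg.norm(t[0]-t[1]),np.linalg.norm(t[2]-t[3]),'yaw',np.arctan2(d[1],d[0]),'ctr',(fr+re)/2,'rib',(fr+re)/2-22*d/np.linalg.norm(d))
s=pix2w(i,f([(97,58),(662,64),(657,550),(78,545)],8,(180,160)),9)
print(np.round(s,1)); d=(s[0]+s[1]-s[2]-s[3])/2
print('size',d,s[0]-s[1],s[3]-s[2],'yaw x',np.arctan2(d[1],d[0]),'c',s.mean(0))
e=(s[0]+s[3]-s[1]-s[2])/2;print('yaw y',np.arctan2(-e[0],e[1]))
b=pix2w(i,f([(146,338),(303,338),(298,505),(142,501),(434,340),(592,340),(590,508),(434,506)],8,(180,160)),12);print(np.round(b,1))
```

```text
[[ 588.3 -213.1    4. ]
 [ 609.  -258.4    4. ]
 [ 530.9 -297.5    4. ]
 [ 508.4 -252.7    4. ]]
len 88.24997695624687 w 49.81709769589488 50.093306962607414 yaw 0.4627435490363591 ctr [ 559.16383568 -255.41252449    4.        ] rib [ 539.47755074 -265.23343003    4.        ]
[[672.7 273.    9. ]
 [671.6  53.1   9. ]
 [483.   54.5   9. ]
 [482.9 273.4   9. ]]
size [189.16204715  -0.87463007   0.        ] [  1.14452515 219.92431282   0.        ] [-8.93989110e-02  2.18857106e+02  0.00000000e+00] yaw x -0.0046236750251967725 c [577.57411644 163.50648683   9.        ]
yaw y -0.0024046693028309
[[562.  249.6  12. ]
 [562.5 189.6  12. ]
 [498.6 190.   12. ]
 [499.6 249.1  12. ]
 [562.1 139.6  12. ]
 [562.5  79.5  12. ]
 [498.4  79.9  12. ]
 [498.7 138.6  12. ]]
```

{"api": "play_rows", "payload": {"series": [{"slide":[-38,-31,0],"delta_rot":[0,0,0.13],"hand":1},{"slide":[-76,-61,0],"delta_rot":[0,0,0.26],"hand":1},{"slide":[-115,-92,0],"delta_rot":[0,0,0.39],"hand":1},{"slide":[-153,-123,0],"delta_rot":[0,0,0.52],"hand":1},{"slide":[-191,-153,0],"delta_rot":[0,0,0.65],"hand":1},{"slide":[-230,-184,0],"delta_rot":[0,0,0.78],"hand":1},{"slide":[-268,-215,0],"delta_rot":[0,0,0.91],"hand":1},{"slide":[-306,-245,0],"delta_rot":[0,0,1.04],"hand":1},{"slide":[-345,-276,0],"delta_rot":[0,0,1.17],"hand":1},{"slide":[-383,-307,0],"delta_rot":[0,0,1.317],"hand":1}]}}

```text
clock: 1.4
tcp_pos: [450.6, 247.7, 231.3]
eef_rot: [3.142, -0.0, 1.595]
wrist_force: [0.8, 1.1, -0.1]
finger_gap: 1.0
```

{"api": "play_rows", "payload": {"series": [{"slide":[-51,8,10],"delta_rot":[0,0,0.12],"hand":1},{"slide":[-102,16,20],"delta_rot":[0,0,0.24],"hand":1},{"slide":[-154,25,30],"delta_rot":[0,0,0.36],"hand":1},{"slide":[-205,33,40],"delta_rot":[0,0,0.48],"hand":1},{"slide":[-256,41,50],"delta_rot":[0,0,0.6],"hand":1},{"slide":[-307,49,60],"delta_rot":[0,0,0.72],"hand":1},{"slide":[-358,57,70],"delta_rot":[0,0,0.84],"hand":1},{"slide":[-410,66,80],"delta_rot":[0,0,0.96],"hand":1},{"slide":[-461,74,90],"delta_rot":[0,0,1.07],"hand":1},{"slide":[-512,82,101],"delta_rot":[0,0,1.14],"hand":1}]}}

```text
clock: 2.65
tcp_pos: [547.0, -261.7, 129.7]
eef_rot: [-3.141, -0.0, 0.458]
wrist_force: [0.7, 0.2, 0.1]
finger_gap: 1.003
```

Run:
```python
from h import *
manip.camera("wrist")
for k in range(3): manip.camera("top")
o=manip.observe(); im=manip.camera("wrist")[:,:,::-1]; print(o['tcp_pos'],o['eef_rot'])
np.save('w1.npy',wristT(o)); cv2.imwrite("pics/w1raw.png",im)
cv2.imwrite("pics/w1.png",cv2.resize(im,(800,600),interpolation=cv2.INTER_CUBIC))
```

```text
[ 546.01902853 -261.27048267  129.71949472] [-3.14105507e+00  1.02011899e-03  4.58151372e-01]
```

View pics/w1.png

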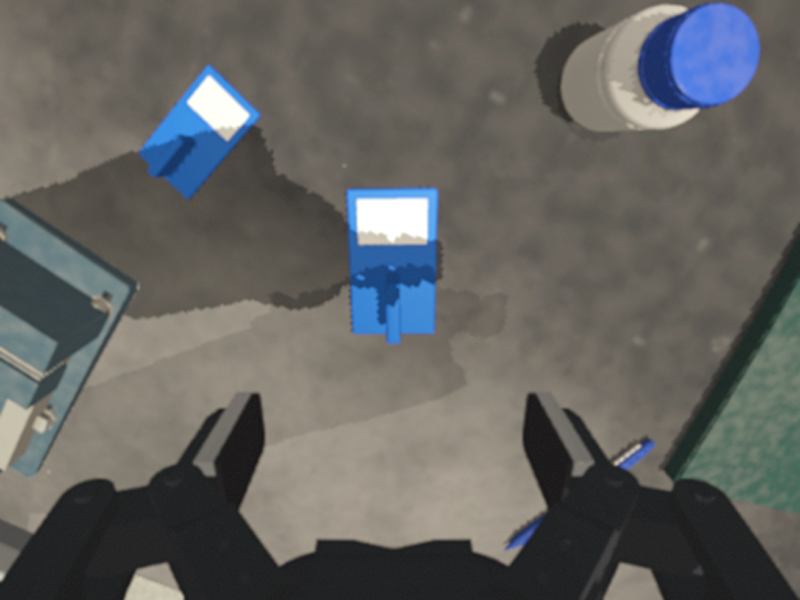

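The wrist view shows the large tag's front corners at (348,189) and (437,188), its rear corners at (353,334) and (435,333), and the rib top ending at about (393,343).

Run:
```python
from h import *
i=manip.camera_info("wrist");T=np.load('w1.npy')
f=lambda c:(np.array(c)+.5)*512/800-.5
t=pix2w(i,f([(347,188.5),(437.5,188),(435.5,333.5),(352.5,334.5)]),4,T)
fr=(t[0]+t[1])/2;re=(t[2]+t[3])/2;d=fr-re
yaw=np.arctan2(d[1],d[0])
print(np.round(t,1),'len',np.linalg.norm(d),'w',np.linalg.norm(t[0]-t[1]),np.linalg.norm(t[2]-t[3]),'yaw',yaw,'rib',(fr+re)/2-22*d/np.linalg.norm(d))
print(pix2w(i,f([(386.5,343),(400,343)]),30,T))
r=(fr+re)/2-22*d/np.linalg.norm(d)
u=d/np.linalg.norm(d)
q=r-18*u; q[2]=30; print('pred rib rear top px',(proj(i,q,T)+.5)*800/512-.5)
```

```text
[[ 586.8 -212.2    4. ]
 [ 609.8 -258.1    4. ]
 [ 530.3 -299.     4. ]
 [ 506.6 -252.6    4. ]] len 89.64637616463364 w 51.31375718014399 52.16323470035539 yaw 0.4704308159988549 rib [ 538.76660729 -265.46839255    4.        ]
[[ 521.5378135  -269.46877155   30.        ]
 [ 524.95377277 -276.38035357   30.        ]]
pred rib rear top px [[393.94607123 344.24876168]]
```

{"api": "play_rows", "payload": {"series": [{"slide":[-8.4,0.5,30],"delta_rot":[0,0,-0.012],"hand":1},{"slide":[-8.4,0.5,60],"delta_rot":[0,0,-0.012],"hand":1},{"slide":[-8.4,0.5,85],"delta_rot":[0,0,-0.012],"hand":1},{"slide":[-8.4,0.5,105],"delta_rot":[0,0,-0.012],"hand":1},{"slide":[-8.4,0.5,117],"delta_rot":[0,0,-0.012],"hand":1},{"slide":[-8.4,0.5,122.5],"delta_rot":[0,0,-0.012],"hand":1},{"slide":[-8.4,0.5,122.5],"delta_rot":[0,0,-0.012],"hand":1},{"slide":[-8.4,0.5,122.5],"delta_rot":[0,0,-0.012],"hand":0.6},{"slide":[-8.4,0.5,122.5],"delta_rot":[0,0,-0.012],"hand":0.4},{"slide":[-8.4,0.5,122.5],"delta_rot":[0,0,-0.012],"hand":0.3}]}}

```text
clock: 4.15
tcp_pos: [539.6, -264.6, 8.1]
eef_rot: [3.141, -0.0, 0.472]
wrist_force: [0.2, 0.9, -0.4]
finger_gap: 0.377
```

Run:
```python
from h import *
o=manip.observe(); im=manip.camera("wrist")[:,:,::-1]; print(o['tcp_pos'],o['eef_rot'],o['wrist_force'],o['finger_gap'])
cv2.imwrite("pics/w2.png",cv2.resize(im,(800,600),interpolation=cv2.INTER_CUBIC))
```

```text
[ 539.57704544 -264.63212131    8.11916103] [ 3.14123570e+00 -4.07572810e-04  4.71868024e-01] [ 0.17443223  0.85680812 -0.41240738] 0.3768982848374613
```

View pics/w2.png

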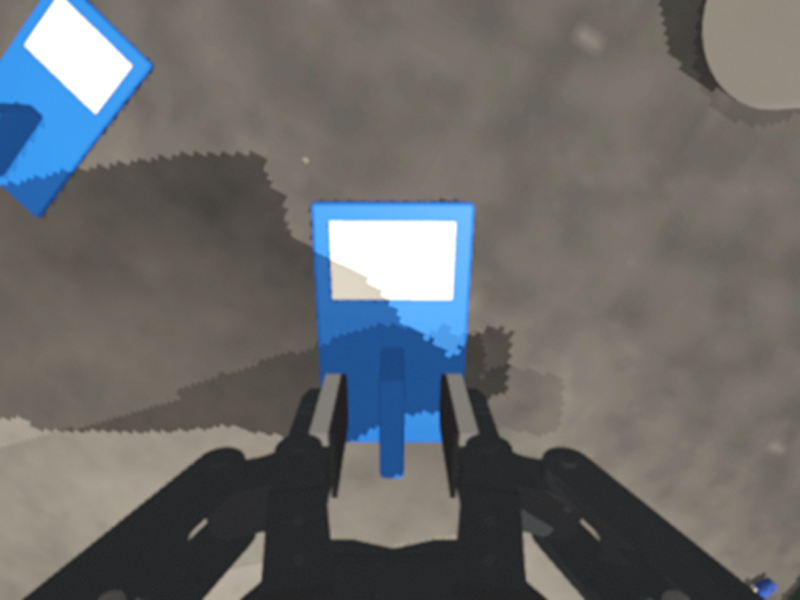

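The fingers are centred about the rib, which runs from (392,350) to (392,475). Next I close and lift.

{"api": "play_rows", "payload": {"series": [{"slide":[0,0,2.5],"delta_rot":[0,0,0],"hand":0.2},{"slide":[0,0,2.5],"delta_rot":[0,0,0],"hand":0},{"slide":[0,0,2.5],"delta_rot":[0,0,0],"hand":0},{"slide":[0,0,2.5],"delta_rot":[0,0,0],"hand":0},{"slide":[0,0,2.5],"delta_rot":[0,0,0],"hand":0},{"slide":[0,0,2.5],"delta_rot":[0,0,0],"hand":0},{"slide":[0,0,2.5],"delta_rot":[0,0,0],"hand":0},{"slide":[0,0,2.5],"delta_rot":[0,0,0],"hand":0},{"slide":[0,0,2.5],"delta_rot":[0,0,0],"hand":0},{"slide":[0,0,2.5],"delta_rot":[0,0,0],"hand":0}]}}

```text
clock: 5.45
tcp_pos: [539.4, -264.6, 5.3]
eef_rot: [3.142, -0.0, 0.472]
wrist_force: [0.1, 0.5, -0.4]
finger_gap: 0.075
```

{"api": "play_rows", "payload": {"series": [{"slide":[0,0,-8],"delta_rot":[0,0,0],"hand":0},{"slide":[0,0,-25],"delta_rot":[0,0,0],"hand":0},{"slide":[0,0,-45],"delta_rot":[0,0,0],"hand":0},{"slide":[0,0,-65],"delta_rot":[0,0,0],"hand":0},{"slide":[0,0,-85],"delta_rot":[0,0,0],"hand":0},{"slide":[0,0,-105],"delta_rot":[0,0,0],"hand":0},{"slide":[0,0,-120],"delta_rot":[0,0,0],"hand":0},{"slide":[0,0,-130],"delta_rot":[0,0,0],"hand":0},{"slide":[0,0,-130],"delta_rot":[0,0,0],"hand":0},{"slide":[0,0,-130],"delta_rot":[0,0,0],"hand":0}]}}

```text
clock: 6.7
tcp_pos: [539.0, -264.3, 134.7]
eef_rot: [-3.141, 0.001, 0.472]
wrist_force: [1.0, -0.4, 0.1]
finger_gap: 0.086
```

Run:
```python
from h import *
o=manip.observe(); im=manip.camera("wrist")[:,:,::-1]; print(o['tcp_pos'],o['eef_rot'],o['wrist_force'],o['finger_gap'])
cv2.imwrite("pics/w3.png",cv2.resize(im,(800,600),interpolation=cv2.INTER_CUBIC))
```

```text
[ 538.98840952 -264.25076505  134.6920704 ] [-3.14070329e+00  6.50459178e-04  4.71948293e-01] [ 0.97711518 -0.38935299  0.13486869] 0.08614215887016743
```

View pics/w3.png

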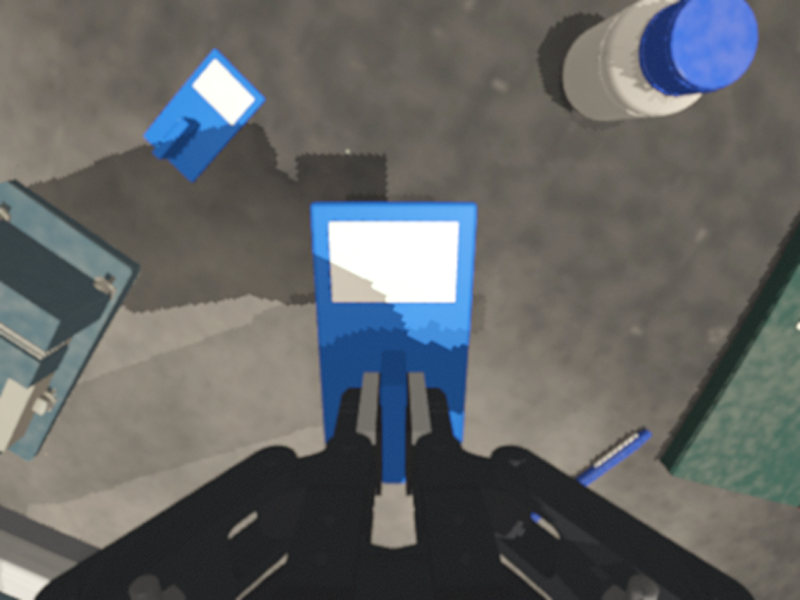

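The plate is held level and square; its front corners are at (311,203) and (477,203). Next I carry it to just in front of the left bay.

{"api": "play_rows", "payload": {"series": [{"slide":[14,-42,0],"delta_rot":[0,0,0.05],"hand":0},{"slide":[31,-93,0],"delta_rot":[0,0,0.1],"hand":0},{"slide":[48,-147,0],"delta_rot":[0,0,0.15],"hand":0},{"slide":[66,-201,0],"delta_rot":[0,0,0.2],"hand":0},{"slide":[84,-255,0],"delta_rot":[0,0,0.25],"hand":0},{"slide":[102,-309,10],"delta_rot":[0,0,0.3],"hand":0},{"slide":[120,-363,20],"delta_rot":[0,0,0.36],"hand":0},{"slide":[136,-412,30],"delta_rot":[0,0,0.42],"hand":0},{"slide":[148,-448,40],"delta_rot":[0,0,0.475],"hand":0},{"slide":[153,-464,45],"delta_rot":[0,0,0.475],"hand":0}]}}

```text
clock: 8.0
tcp_pos: [463.7, 220.4, 89.2]
eef_rot: [3.141, 0.001, 0.001]
wrist_force: [0.4, -0.6, -1.1]
finger_gap: 0.08
```

Run:
```python
from h import *
for k in range(3): manip.camera("top")
o=manip.observe(); im=manip.camera("wrist")[:,:,::-1]; print(o['clock'],o['q'],o['tcp_pos'],o['eef_rot'],o['wrist_force'],o['finger_gap'])
np.save('w4.npy',wristT(o)); cv2.imwrite("pics/w4raw.png",im)
cv2.imwrite("pics/w4.png",cv2.resize(im,(800,600),interpolation=cv2.INTER_CUBIC))
```

```text
8.15 [-1.11010076  0.65823476  0.77744034  2.02932947 -0.69161896  0.73616088
 -1.47075355] [464.74021812 217.44197913  90.10102253] [ 3.14044756e+00  1.88609929e-04 -2.10377792e-03] [ 0.44092643 -0.07624749 -0.73188158] 0.08491992949242447
```

View pics/w4.png

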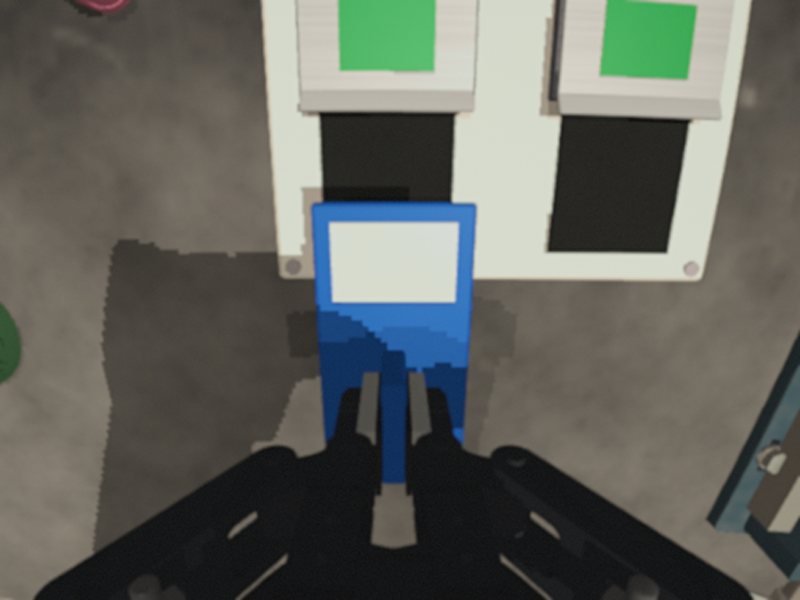

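The wrist view shows the left bed between edges (320,113) and (455,113), the lip's front edge at v≈110, the right bed's front edge at (549,250)-(668,252), and the tag front edge at v=203 from u=312 to 476.

Run:
```python
from h import *
i=manip.camera_info("wrist");T=np.load('w4.npy')
f=lambda c:(np.array(c)+.5)*512/800-.5
P=lambda c,z:np.round(pix2w(i,f(c),z,T),1)
print('bedL',P([(320.5,113),(455.5,113),(324.5,200),(451.5,200)],12))
print('bedR front',P([(549,251),(668,253)],12))
print('lip',P([(300,110),(473,110),(558,116),(721,118)],25))
print('tag',P([(312,204),(476,203)],T[2,3]*0+90.1-1.5))
print('plate corners stand',P([(281,278),(703,280)],9))
for k in range(4): print(manip.observe()['tcp_pos'])
```

```text
bedL [[561.3 248.9  12. ]
 [561.2 188.6  12. ]
 [522.7 248.8  12. ]
 [522.6 189.1  12. ]]
bedR front [[498.2 140.3  12. ]
 [497.5  79.3  12. ]]
lip [[561.8 255.6  25. ]
 [561.7 183.   25. ]
 [559.8 146.6  25. ]
 [561.3  73.2  25. ]]
tag [[530.5 241.5  88.6]
 [530.8 191.1  88.6]]
plate corners stand [[483.7 273.    9. ]
 [482.6  55.3   9. ]]
[465.20378855 216.49161321  90.474506  ]
[465.20378855 216.49161321  90.474506  ]
[465.20378855 216.49161321  90.474506  ]
[465.20378855 216.49161321  90.474506  ]
```

{"api": "play_rows", "payload": {"series": [{"slide":[0,0,10],"delta_rot":[0,0,0],"hand":0},{"slide":[0,0,25],"delta_rot":[0,0,0],"hand":0},{"slide":[0,0,40],"delta_rot":[0,0,0],"hand":0},{"slide":[0,0,52],"delta_rot":[0,0,0],"hand":0},{"slide":[0,0,60],"delta_rot":[0,0,0],"hand":0},{"slide":[0,0,60],"delta_rot":[0,0,0],"hand":0},{"slide":[0,0,60],"delta_rot":[0,0,0],"hand":0},{"slide":[0,0,60],"delta_rot":[0,0,0],"hand":0},{"slide":[0,0,60],"delta_rot":[0,0,0],"hand":0},{"slide":[0,0,60],"delta_rot":[0,0,0],"hand":0}]}}

```text
clock: 9.45
tcp_pos: [464.8, 218.4, 30.5]
eef_rot: [-3.141, -0.0, -0.003]
wrist_force: [0.6, 0.0, -0.1]
finger_gap: 0.081
```

Run:
```python
from h import *
o=manip.observe(); im=manip.camera("wrist")[:,:,::-1]; print(o['clock'],o['tcp_pos'],o['eef_rot'],o['wrist_force'],o['finger_gap'])
np.save('w5.npy',wristT(o)); cv2.imwrite("pics/w5raw.png",im)
cv2.imwrite("pics/w5.png",cv2.resize(im,(800,600),interpolation=cv2.INTER_CUBIC))
```

```text
9.45 [464.79766415 218.41175928  30.45272802] [-3.14138537e+00 -2.48513166e-04 -2.98339672e-03] [ 0.64145357  0.04858591 -0.14084189] 0.08064674651312384
```

View pics/w5.png

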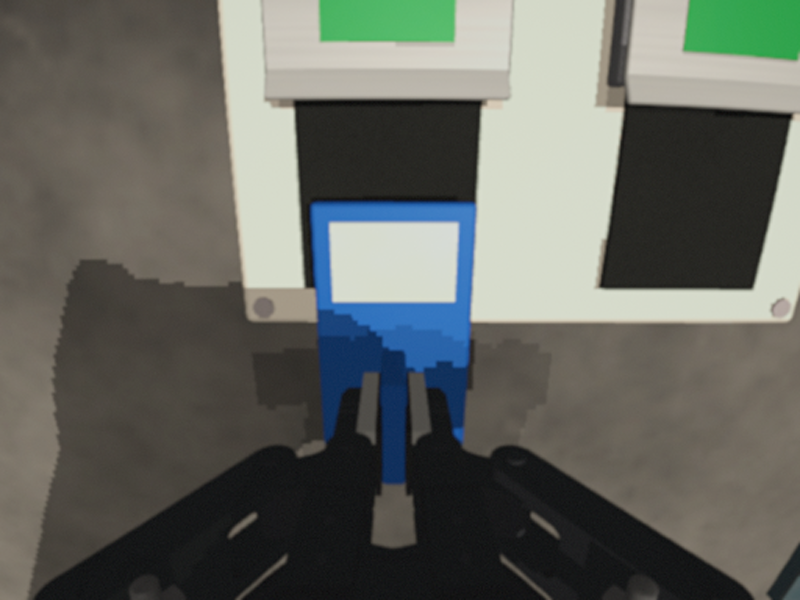

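The left bed now lies between (296,103) and (480,103), with the lip front at v≈100. The tag front edge is at v=202 from u=312 to 476.

Run:
```python
from h import *
i=manip.camera_info("wrist");T=np.load('w5.npy')
f=lambda c:(np.array(c)+.5)*512/800-.5
P=lambda c,z:np.round(pix2w(i,f(c),z,T),1)
print('bedL',P([(296,104),(480.5,104),(302,195),(476,195)],12))
print('bedR front',P([(600,288),(754,289)],12))
print('lip',P([(266,99),(509,99)],25))
print('tag',P([(311.5,203),(476,203)],30.5-1.5),P([(311.5,203),(476,203)],30.5-3.5))
```

```text
bedL [[560.8 248.9  12. ]
 [560.7 189.1  12. ]
 [531.6 248.7  12. ]
 [531.4 189.2  12. ]]
bedR front [[498.  141.3  12. ]
 [497.7  79.8  12. ]]
lip [[561.4 255.3  25. ]
 [561.2 183.   25. ]]
tag [[530.9 242.6  29. ]
 [530.8 192.1  29. ]] [[530.7 242.9  27. ]
 [530.6 191.7  27. ]]
```

{"api": "play_rows", "payload": {"series": [{"slide":[0,-1.6,3],"delta_rot":[0,0,0],"hand":0},{"slide":[0,-1.6,7],"delta_rot":[0,0,0],"hand":0},{"slide":[0,-1.6,10],"delta_rot":[0,0,0],"hand":0},{"slide":[0,-1.6,11.8],"delta_rot":[0,0,0],"hand":0},{"slide":[5,-1.6,11.8],"delta_rot":[0,0,0],"hand":0},{"slide":[10,-1.6,11.8],"delta_rot":[0,0,0],"hand":0},{"slide":[15,-1.6,11.8],"delta_rot":[0,0,0],"hand":0},{"slide":[20,-1.6,11.8],"delta_rot":[0,0,0],"hand":0},{"slide":[24,-1.6,11.8],"delta_rot":[0,0,0],"hand":0},{"slide":[24,-1.6,11.8],"delta_rot":[0,0,0],"hand":0}]}}

```text
clock: 10.75
tcp_pos: [489.1, 219.7, 18.5]
eef_rot: [3.142, -0.0, -0.003]
wrist_force: [0.5, 0.2, -0.6]
finger_gap: 0.08
```

Run:
```python
from h import *
o=manip.observe(); im=manip.camera("wrist")[:,:,::-1]; print(o['clock'],o['tcp_pos'],o['eef_rot'],o['wrist_force'],o['finger_gap'])
np.save('w6.npy',wristT(o)); cv2.imwrite("pics/w6raw.png",im)
cv2.imwrite("pics/w6.png",cv2.resize(im,(800,600),interpolation=cv2.INTER_CUBIC))
```

```text
10.75 [489.12948487 219.72438417  18.54136139] [ 3.14155766e+00 -3.50154643e-04 -3.28920844e-03] [ 0.48870814  0.16463861 -0.61941172] 0.07973229698699492
```

View pics/w6.png

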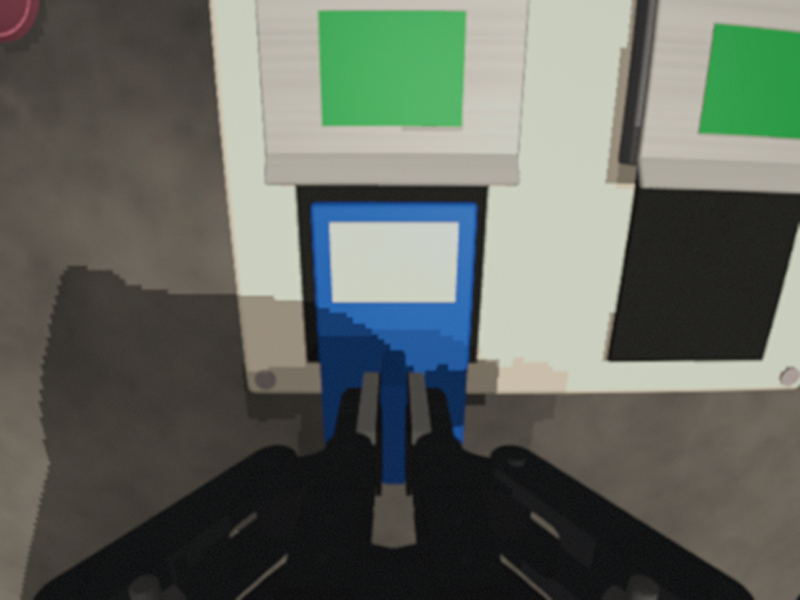

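The plate is centred: margins to the bed edges at v≈203 are 12 px left and 10 px right, and the lip is at v≈185. Contact force is about zero. I slide in most of the way.

{"api": "play_rows", "payload": {"series": [{"slide":[4,0,0],"delta_rot":[0,0,0],"hand":0},{"slide":[8,0,0],"delta_rot":[0,0,0],"hand":0},{"slide":[12,0,0],"delta_rot":[0,0,0],"hand":0},{"slide":[16,0,0],"delta_rot":[0,0,0],"hand":0},{"slide":[20,0,0],"delta_rot":[0,0,0],"hand":0},{"slide":[24,0,0],"delta_rot":[0,0,0],"hand":0},{"slide":[28,0,0],"delta_rot":[0,0,0],"hand":0},{"slide":[32,0,0],"delta_rot":[0,0,0],"hand":0},{"slide":[35,0,0],"delta_rot":[0,0,0],"hand":0},{"slide":[35,0,0],"delta_rot":[0,0,0],"hand":0}]}}

```text
clock: 12.05
tcp_pos: [524.0, 219.6, 18.5]
eef_rot: [3.142, -0.0, -0.003]
wrist_force: [0.2, -0.5, -0.7]
finger_gap: 0.079
```

Run:
```python
from h import *
o=manip.observe(); im=manip.camera("wrist")[:,:,::-1]; print(o['clock'],o['tcp_pos'],o['eef_rot'],o['wrist_force'],o['finger_gap'])
cv2.imwrite("pics/w7.png",cv2.resize(im,(800,600),interpolation=cv2.INTER_CUBIC))
s=manip.camera("scene")[:,:,::-1]
cv2.imwrite("pics/s7.png",cv2.resize(s[140:240,170:290],(800,667))[:600])
```

```text
12.05 [523.99793536 219.6033066   18.5120418 ] [ 3.14154991e+00 -2.16608205e-04 -3.23462909e-03] [ 0.24325417 -0.50885323 -0.71949845] 0.07888829203771362
```

View pics/w7.png

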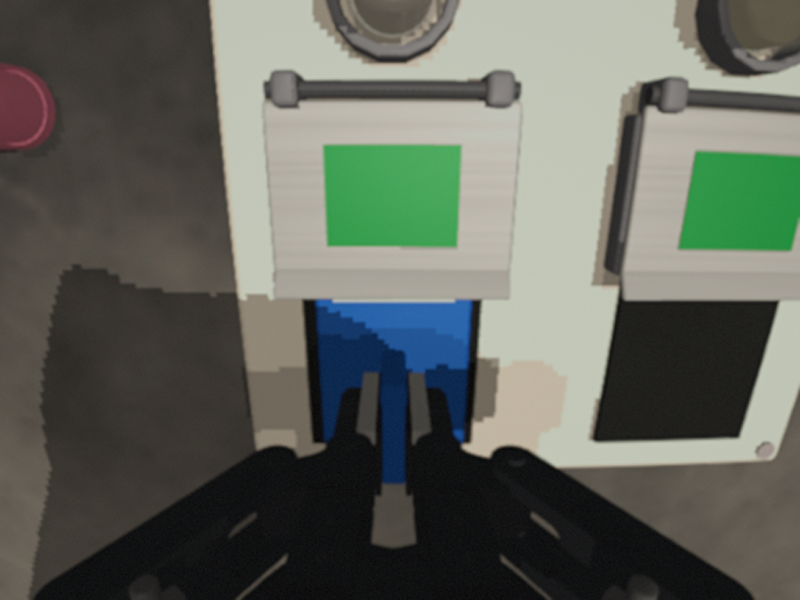

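View pics/s7.png

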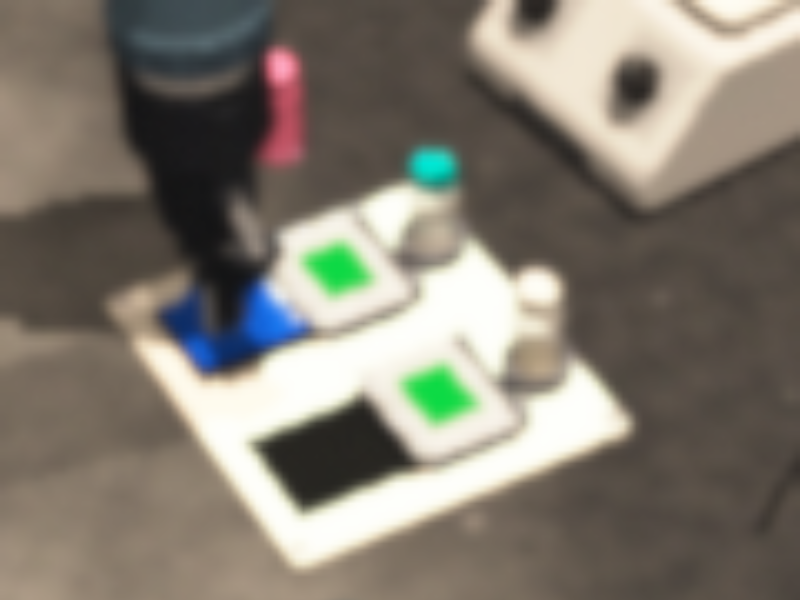

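The plate's front is under the left flap, which is still shut (its lip is at v≈298, in line with the right flap's lip). I make the final approach to the stop slowly.

{"api": "play_rows", "payload": {"series": [{"slide":[3,0,0],"delta_rot":[0,0,0],"hand":0},{"slide":[6,0,0],"delta_rot":[0,0,0],"hand":0},{"slide":[9,0,0],"delta_rot":[0,0,0],"hand":0},{"slide":[12,0,0],"delta_rot":[0,0,0],"hand":0},{"slide":[14,0,0],"delta_rot":[0,0,0],"hand":0},{"slide":[15.5,0,0],"delta_rot":[0,0,0],"hand":0},{"slide":[17,0,0],"delta_rot":[0,0,0],"hand":0},{"slide":[18,0,0],"delta_rot":[0,0,0],"hand":0},{"slide":[19,0,0],"delta_rot":[0,0,0],"hand":0},{"slide":[19,0,0],"delta_rot":[0,0,0],"hand":0}]}}

```text
clock: 13.4
tcp_pos: [542.8, 219.6, 18.5]
eef_rot: [3.142, -0.0, -0.003]
wrist_force: [0.4, 0.2, -0.6]
finger_gap: 0.081
```

{"api": "play_rows", "payload": {"series": [{"slide":[0.4,0,0],"delta_rot":[0,0,0],"hand":0},{"slide":[0.8,0,0],"delta_rot":[0,0,0],"hand":0},{"slide":[1.2,0,0],"delta_rot":[0,0,0],"hand":0},{"slide":[1.6,0,0],"delta_rot":[0,0,0],"hand":0},{"slide":[2,0,0],"delta_rot":[0,0,0],"hand":0},{"slide":[2,0,0],"delta_rot":[0,0,0],"hand":0},{"slide":[2,0,0],"delta_rot":[0,0,0],"hand":0},{"slide":[2,0,0],"delta_rot":[0,0,0],"hand":0},{"slide":[2,0,0],"delta_rot":[0,0,0],"hand":0},{"slide":[2,0,0],"delta_rot":[0,0,0],"hand":0}]}}

```text
clock: 14.65
tcp_pos: [543.3, 219.7, 18.2]
eef_rot: [-3.142, 0.003, -0.003]
wrist_force: [-5.5, -0.6, 2.0]
finger_gap: 0.078
```

The plate meets the stop (−5.5 N in x). I ease the push a little and press down.

{"api": "play_rows", "payload": {"series": [{"slide":[-0.7,0,0.3],"delta_rot":[0,0,0],"hand":0},{"slide":[-0.7,0,0.6],"delta_rot":[0,0,0],"hand":0},{"slide":[-0.7,0,0.9],"delta_rot":[0,0,0],"hand":0},{"slide":[-0.7,0,1.2],"delta_rot":[0,0,0],"hand":0},{"slide":[-0.7,0,1.5],"delta_rot":[0,0,0],"hand":0},{"slide":[-0.7,0,1.5],"delta_rot":[0,0,0],"hand":0},{"slide":[-0.7,0,1.5],"delta_rot":[0,0,0],"hand":0},{"slide":[-0.7,0,1.5],"delta_rot":[0,0,0],"hand":0},{"slide":[-0.7,0,1.5],"delta_rot":[0,0,0],"hand":0},{"slide":[-0.7,0,1.5],"delta_rot":[0,0,0],"hand":0}]}}

```text
clock: 15.9
tcp_pos: [543.4, 219.6, 17.1]
eef_rot: [-3.141, 0.001, -0.003]
wrist_force: [-6.7, 0.3, 5.1]
finger_gap: 0.082
```

{"api": "play_rows", "payload": {"series": [{"slide":[-0.3,0,0.3],"delta_rot":[0,0,0],"hand":0},{"slide":[-0.3,0,0.6],"delta_rot":[0,0,0],"hand":0},{"slide":[-0.3,0,0.9],"delta_rot":[0,0,0],"hand":0},{"slide":[-0.3,0,0.9],"delta_rot":[0,0,0],"hand":0},{"slide":[-0.3,0,0.9],"delta_rot":[0,0,0],"hand":0},{"slide":[-0.3,0,0.9],"delta_rot":[0,0,0],"hand":0},{"slide":[-0.3,0,0.9],"delta_rot":[0,0,0],"hand":0},{"slide":[-0.3,0,0.9],"delta_rot":[0,0,0],"hand":0},{"slide":[-0.3,0,0.9],"delta_rot":[0,0,0],"hand":0},{"slide":[-0.3,0,0.9],"delta_rot":[0,0,0],"hand":0}]}}

```text
clock: 17.15
tcp_pos: [543.3, 219.7, 17.1]
eef_rot: [-3.141, 0.001, -0.003]
wrist_force: [-8.9, -0.7, 13.8]
finger_gap: 0.082
```

Run:
```python
from h import *
im=manip.camera("wrist")[:,:,::-1]
s=manip.camera("scene")[:,:,::-1]; t=manip.camera("top")[:,:,::-1]
o=manip.observe();print(o['clock'],o['tcp_pos'],o['eef_rot'],o['wrist_force'],o['wrist_torque'],o['finger_gap'])
cv2.imwrite("pics/w8.png",cv2.resize(im,(800,600),interpolation=cv2.INTER_CUBIC))
cv2.imwrite("pics/t8.png",cv2.resize(t,(800,600)))
```

```text
17.3 [543.34857986 219.66974043  17.08397806] [-3.14067639e+00  1.19914235e-03 -3.18911862e-03] [-8.29341092 -0.22702989 13.75943334] [-0.09401159  1.76579253 -0.01861689] 0.08201852279252558
```

View pics/w8.png

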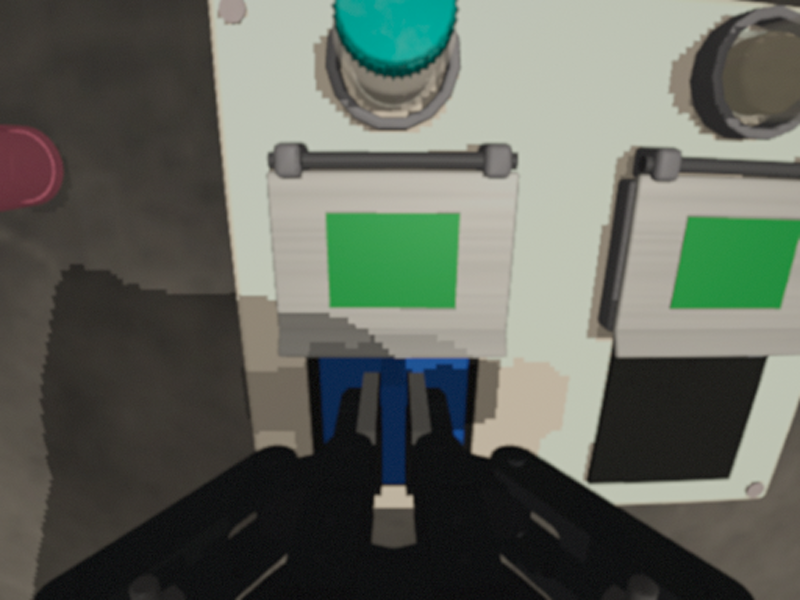

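View pics/t8.png

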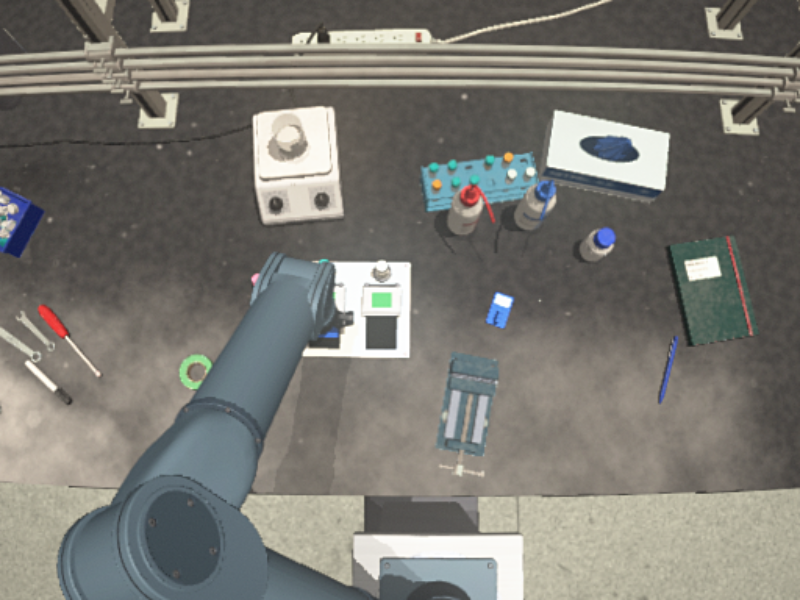

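The plate is home: the rear edge is level, the flap lies shut, and the teal vial, bottle, tape roll and pink vial are all where they were. Fz is 13.8 N, so I trim it to about 10 N.

{"api": "play_rows", "payload": {"series": [{"slide":[-0.3,0,-0.3],"delta_rot":[0,0,0],"hand":0},{"slide":[-0.3,0,-0.3],"delta_rot":[0,0,0],"hand":0},{"slide":[-0.3,0,-0.3],"delta_rot":[0,0,0],"hand":0},{"slide":[-0.3,0,-0.3],"delta_rot":[0,0,0],"hand":0},{"slide":[-0.3,0,-0.3],"delta_rot":[0,0,0],"hand":0},{"slide":[-0.3,0,-0.3],"delta_rot":[0,0,0],"hand":0},{"slide":[-0.3,0,-0.3],"delta_rot":[0,0,0],"hand":0},{"slide":[-0.3,0,-0.3],"delta_rot":[0,0,0],"hand":0},{"slide":[-0.3,0,-0.3],"delta_rot":[0,0,0],"hand":0},{"slide":[-0.3,0,-0.3],"delta_rot":[0,0,0],"hand":0}]}}

```text
clock: 18.55
tcp_pos: [543.4, 219.7, 17.1]
eef_rot: [-3.141, 0.0, -0.003]
wrist_force: [-7.4, 0.4, 9.6]
finger_gap: 0.08
```

Run:
```python
from h import *
for k in range(3):
    manip.camera("wrist");o=manip.observe();print(o['clock'],o['tcp_pos'],o['wrist_force'])
print(manip.sign_off())
```

```text
18.6 [543.3894798  219.6461729   17.09397845] [-7.78472454 -0.80460316  8.99115909]
18.65 [543.34671694 219.67534573  17.07539912] [-6.04472633 -0.10004799  8.7072199 ]
18.7 [543.34294659 219.70105313  17.08873492] [-6.73111572 -0.8140687   9.43603386]
the job is handed in; nothing more can be done
None
```

I gripped the larger blue tag by its rib and carried it to the left station, where the teal-capped vial stands. I slid it under that station's flap until it met the stop. I handed the job in at about 18.7 s, with the plate still gripped and pressed on its bed.

**Last checks:**
- **Home against the stop:** the gripper stopped advancing at x ≈ 543.3 mm, against about 543–544 mm worked out from the images. The stop is pushing back with 6–8 N.
- **Position and direction:** the plate is within about 1 mm of the bay's middle, and the tool's heading is −0.003 rad.
- **Pressing force:** the wrist reads about 9–9.5 N of downward force, and the tool is vertical to within about 0.001 rad. The force between plate and bed itself could not be read.
- **Flaps and bystanders:** in the last pictures both flaps looked shut. The vials, bottle, tape roll and pink look-alike showed no visible movement, though the arm partly hid the tape roll, pink look-alike and teal vial in the top view.

Two minor disagreements: TCP y readings drifted by 2–4 mm just after the carry, so I re-measured once the arm had settled. The stop came out at about 610 mm from the wrist view and 611 mm from the top view.

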